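# Load the lens sled under the drag spring of the lens holder

### The arm

A 7-joint arm with a two-finger parallel gripper is mounted at the origin on the work surface. World frame = base frame: x ahead of the robot, y to its left, z up, the work surface at z = 0. Lengths are in m, angles in rad, forces in N, time in s.
With the tool pointing down it reaches from about 0.425 to 0.925 m from the base axis. Payload 6.8 kg.
Tool frame: the origin (TCP) lies at the very end of the fingers, on their centre line; the grasp point (between the pads) lies 19 mm behind it (bot.grip_depth is the distance from the TCP to the grasp point, in m); z points along the fingers, y is the direction in which the jaws open and shut (so a half turn about z gives the same grasp; the last joint's range is limited). The gripper opens to 85 mm and grips with 20 to 120 N. Pads are 22 mm wide; open, the fingers measure 114 mm over their backs; the gripper's body (76 mm by 85 mm) begins 54 mm behind the grasp point. The pads swing forward as they close: fully open they stand 13 mm farther back than shut.
Start: joints at [1.213, 0.477, 0.022, 1.555, -0.011, 1.109, -0.083], TCP at [0.167, -0.654, 0.231] pointing down, gripper open.
Joint ranges: [-2.96, 2.96], [-0.34, 2.1], [-1.41, 1.46], [0.24, 2.44], [-1.37, 4.51], [0.17, 1.92], [-2.96, 2.96]. Speed limits (rad/s): [2.39, 2.39, 3.14, 3.14, 3.14, 3.14, 3.14].

### API

Orientations are given as a unit quaternion [w, x, y, z].
In Python, from station import bot gives the robot as it stands.
- The arm moves only by the tool step_arm, never from a script. Its argument "increments" is a list of rows, each a list of 7 numbers: the shift along the world's x, y, z in m, then the turn, a rotation vector about the world's x, y, z in degrees, then the gripper command: -1 is fully open, 1 is shut, values between are in proportion. In form: [[dx, dy, dz, rx, ry, rz, fingers], ...]. A call has 1 to 10 rows; each row is the pose to reach, as a shift and turn from the pose commanded when the call began; what a row does not reach only later rows make up. A row lasts 1/12 s, in which the tool goes at most 41.7 mm and 7.16 degrees, less where a joint would pass 70% of its speed; a pose out of reach is approached as far as the arm can. A call with a gripper value outside its range is refused whole. The fingers move at their own pace and stop on an object; "force" is the grip in N (left out, the last holds). Time passes only in rows, so rows that repeat a pose let the fingers close. It gives the time, the measured TCP pose, the force and the opening at its end, in the units of the state.
- bot.get_obs(): the state, without advancing time (a new reading comes with each control period).
- bot.read_camera(name): name is "scene" or "top"; returns a dict with "color" (400x640x3 uint8, red, green, blue), "intrinsics" (3x3 intrinsics, pixels), "extrinsics" (4x4, takes a point from camera to world coordinates). Camera axes: x right, y up, looking along -z (the intrinsics and any distortion apply to the point x, -y, -z); pixel columns grow to the right and rows downward; lengths in m; the calibration is good to about 2 mm. A picture is of the moment at which its call begins. There is no depth.
- bot.hand_in(): hands the job in, once; it reports no verdict.
Trained networks look in the newest picture that a camera, given by its name, has taken for a name from the list of things; names that differ only in an ending like _2 or _b are one class to them, and where a whole thing is asked for, a point or a joint stands for the part that bears it (a point fixed in the world has none). Each returns a list of dicts, best first, with "conf" (0 to 1); they miss things now and then, are a little off and sometimes report something else, mostly with a low value. They report only what shows in the picture. A call takes as long as a camera call. They do not tell look-alikes from the thing itself.
- bot.recognise(thing, camera): "location" ([column, row] as shares, 0 to 1, of the picture: columns of its width, rows of its height, amid what is visible of it).
- bot.place_of(thing, camera): "location" ([column, row] as shares, 0 to 1, of the picture: columns of its width, rows of its height: a listed point, or the origin of a listed thing).
The state is a dict: "t": time; "q": joint angles; "joint_vel": joint speeds; "joint_torque": joint torques, N m; "eef_pos": TCP position; "tool_rot": TCP orientation; "contact_force": force on the tool from outside, world axes, zero at the start; "torque": the same for the moment, N m; "gripper_width": opening from 0.0 (shut) to 1.0 (fully open).
Only numpy, scipy, OpenCV 4.12 (cv2) and the standard library are available. Lean on these libraries where they do the work, as an engineer would, in place of code of your own. Each camera call takes 0.05 s, during which the arm holds its last target.

### The job

Load the tinted lens for reading: with your fingertips press the thumb step of the white lens sled firmly down against the holder's sprung bed and, keeping it pressed down, push it along the channel so that its raised nose passes right under the two feet of the drag spring to the end stop. Then let go, so that the sled rises and the spring's feet stand behind the nose, locking it in. Never lift the sled out of its channel, and leave everything else lying on the table where it is.

Things in the scene. Friction and masses are not known exactly. Their poses are not given: they have to be found in the camera images.
- holder: Grey metal lens holder screwed to the table, 240 x 90 mm in plan, 52 mm high. Origin: centre of its underside; z up, x along its channel towards the end stop (the push direction). Channel 61 mm wide, open at its -x end, side walls' tops 34 mm above the table. A fork-shaped steel drag spring on the end stop block reaches back over the channel.
- spring_feet (a point): Point midway between the drag spring's two feet, at the height of their lowest point (31 mm above the table). Round feet, 10 mm diameter, 8 mm wide, 24 mm to either side; their arms run from here at 52 mm height to the end stop block. The feet give upwards at most 6 mm, with 3 to 6 N. The nose fits under them only with the bed pressed 7 mm or more.
- end_stop (a point): Middle of the end stop's face at the end of the channel, 34 mm above the table, 60 mm beyond the spring's feet. The sled is home with its nose front at this face or up to 5 mm short of it: the feet then stand over its low waist.
- sled: White plastic lens sled, loose on the sprung bed in the channel, 120 mm long (x), 58 wide, about 0.18 kg, sliding friction about 0.25. Origin: centre of its underside, 26 mm above the table with the bed up; x towards the end stop. Raised nose x = 10 to 60 mm, 17 thick, with an amber lens set in it; waist x = -10 to 10, 6 thick; cross rib x = -18 to -10, 36 high; thumb step x = -60 to -18, 26 high.
- sled_nose (a point): On the centre line of the sled's nose, where its top and front faces would meet; that edge is bevelled, 3 mm high by 7 mm long. 43 mm above the table with the bed up, 33 mm with it pressed right down. At the start it is about 10 to 25 mm short of the spring's feet centre line.
- sled_step (a point): Centre of the flat top of the sled's thumb step, 42 mm long (along the channel) by 58 mm wide; the rib's rear face, 10 mm high, is 21 mm ahead of this point (towards the end stop). 52 mm above the table when not pressed, 42 mm when pressed right down.
- bed (a joint): Sprung bed under the sled: how far it is pressed down, m, from 0 (up) to 0.010 (hard bottom). It takes about 6 N to start and 15 N to reach the bottom (a few newtons less for the sled's weight), plus some damping (60 N per m/s).
- lens_a: Loose round amber trial lens lying flat, 38 mm diameter, 4 mm thick, with a small tab. Origin: centre of underside. To be left alone.
- lens_b: A second lens like lens_a. To be left alone.
- wand: Loose nickel cross-cylinder wand lying flat, 150 mm long, 8 mm thick, a 46 mm ring at its end. Origin: on its underside near the middle. To be left alone.
- trial_frame: Loose tortoiseshell trial frame standing on its rims and ear pieces, 138 mm wide, 110 mm deep, 52 mm high. Origin: on the table, middle of its front. To be left alone.
- ruler: Loose steel ruler, 170 x 26 x 4 mm, lying flat. Origin: centre of underside. To be left alone.
- penlight: Loose black penlight, 125 x 12 x 14 mm, lying flat. Origin: centre of underside. To be left alone.
There are look-alikes about, which are no part of the job. What is shaped like the sled but black is not meant.

How it is judged:
On the way, in this order (a step that is already met when the one before it is completed fails the run):
1. the sled is pressed down on its bed by the fingers, short of the spring (value of joint bed above 0.005 m and x of sled in the frame of holder below -0.015 m and contact force between the fingers and sled above 2 N), for 0.05 s.
2. still pressed down by the fingers, its nose is passing under the spring's feet (value of joint bed above 0.005 m and x of sled in the frame of holder between -0.005 and 0.029 m and contact force between the fingers and sled above 2 N), for 0.05 s.
At the end, for the whole second after the job is handed in: The sled stands at rest and level in the channel with its whole nose past the spring's feet (its origin 28.5 to 38 mm along the holder's x from the holder's origin), risen again on the bed (bed pressed less than 3 mm, underside 23 to 29 mm above the table) (x of sled in the frame of holder between 0.0285 and 0.038 m and y of sled in the frame of holder between -0.005 and 0.005 m and z of sled in the frame of holder between 0.023 and 0.029 m and value of joint bed below 0.003 m and angle between sled's own z axis and vertical below 0.06 rad and linear speed of sled below 0.02 m/s); the robot touches nothing.
It fails at once if the sled is lifted off its bed (z of sled in the frame of holder above 0.036 m).
It fails at once if the sled is tipped up (angle between sled's own z axis and vertical above 0.25 rad).
It fails at once if a bystander is moved more than 15 mm (distance of any of lens_a, lens_b, wand, trial_frame, ruler, penlight from where it was at the start of the episode above 0.015 m).
It also fails if it takes over 35 s, if anything falls off the work surface, if the arm or the gripper's body presses on something with over 40 N, if the wrist force passes 120 N, or if a joint passes its speed limit or range.

## Working session

There is one attempt and no reset: what is moved stays moved. The work goes in short steps, Python scripts to look and compute and a tool call to move; the robot and the scene stay as the last step left them, time stands still between calls to the robot, and variables do not carry over. Pictures are saved under pics/ and viewed, and the job is handed in when it is done.

Besides the shell and the picture viewer there is one more tool, called after ">>>" as a command line: name --pt "numbers of a row" for each row, then --argument value for the rest. step_arm: Moves the arm, as the interface text tells. Its arguments: {"type":"object","properties":{"increments":{"type":"array","items":{"type":"array","items":{"type":"number"}}},"force":{"type":"number"}},"required":["increments"]}

```bash
mkdir -p pics; cat > h.py <<'E'
import numpy as np, cv2
from station import bot
def save(c,name,box=None,sc=1):
    im=c["color"][:,:,::-1]
    if box: im=im[box[1]:box[3],box[0]:box[2]]
    im=cv2.resize(im,None,fx=sc,fy=sc,interpolation=cv2.INTER_CUBIC); cv2.imwrite("pics/"+name,im)
def ray(c,u,v):
    K=np.array(c["intrinsics"]);T=np.array(c["extrinsics"])
    d=np.array([(u-K[0,2])/K[0,0],-(v-K[1,2])/K[1,1],-1.]);return T[:3,3],T[:3,:3]@d
def at_z(c,u,v,z):
    o,d=ray(c,u,v);return o+d*(z-o[2])/d[2]
def proj(c,p):
    K=np.array(c["intrinsics"]);T=np.array(c["extrinsics"])
    q=T[:3,:3].T@(np.array(p)-T[:3,3]);return K[0,0]*q[0]/-q[2]+K[0,2],K[1,1]*-q[1]/-q[2]+K[1,2]
E
python3 - <<'E'
from h import *
for n in("scene","top"):
    c=bot.read_camera(n);save(c,n+"0.png",None,1.25);print(n,c.keys(),np.round(c["intrinsics"],1).tolist(),np.round(c["extrinsics"],3).tolist())
    for t,z in(("holder",0),("spring_feet",.031),("end_stop",.034),("sled",.026),("sled_nose",.043),("sled_step",.052)):
        for r in bot.place_of(t,n)[:3]:
            u,v=r["location"][0]*640,r["location"][1]*400
            print(t,round(r["conf"],2),round(u,1),round(v,1),np.round(at_z(c,u,v,z),4))
o=bot.get_obs();print(o)
E
```

```text
scene dict_keys(['color', 'intrinsics', 'extrinsics']) [[448.5, 0.0, 312.1], [0.0, 448.5, 200.1], [0.0, 0.0, 1.0]] [[-0.119, -0.706, 0.698, 1.303], [0.993, -0.089, 0.079, 0.118], [0.006, 0.702, 0.712, 0.83], [0.0, 0.0, 0.0, 1.0]]
holder 0.56 248.4 221.9 [ 0.5843 -0.1221  0.    ]
spring_feet 0.8 235.4 222.1 [ 0.6158 -0.1436  0.031 ]
end_stop 0.84 225.1 241.9 [ 0.6804 -0.1515  0.034 ]
sled 0.87 257.0 201.9 [ 0.5384 -0.1077  0.026 ]
sled 0.84 250.8 162.2 [ 0.3909 -0.1557  0.026 ]
sled 0.76 331.9 194.3 [0.488  0.0761 0.026 ]
sled_nose 0.88 242.7 215.0 [ 0.6017 -0.1279  0.043 ]
sled_nose 0.76 319.6 173.1 [0.4303 0.0381 0.043 ]
sled_step 0.94 246.2 144.7 [ 0.349  -0.1754  0.052 ]
sled_step 0.92 259.7 185.3 [ 0.5049 -0.1056  0.052 ]
sled_step 0.72 337.2 197.5 [0.5238 0.0914 0.052 ]
top dict_keys(['color', 'intrinsics', 'extrinsics']) [[389.5, 0.0, 317.8], [0.0, 389.5, 200.9], [0.0, 0.0, 1.0]] [[0.011, 0.991, -0.137, 0.426], [-1.0, 0.01, -0.007, 0.039], [-0.006, 0.137, 0.991, 0.942], [0.0, 0.0, 0.0, 1.0]]
holder 0.61 281.2 188.2 [0.5873 0.1358 0.    ]
spring_feet 0.62 392.2 179.6 [ 0.6052 -0
[... 516 characters left out ...]
 ]
{'t': 0.7, 'q': array([ 1.21288121,  0.47698516,  0.0223944 ,  1.55538121, -0.01150389,
        1.10932861, -0.08310451]), 'joint_vel': array([ 0.0007699 , -0.00116299, -0.0007207 , -0.0014933 ,  0.00029357,
        0.00077995, -0.00095519]), 'joint_torque': array([-8.27795611e-04, -5.96163654e+01,  1.60604663e+00, -2.81494081e+01,
        1.25097757e-02,  1.61868476e-03, -7.83580987e-06]), 'eef_pos': array([ 0.16689241, -0.65406108,  0.23132571]), 'tool_rot': array([1.07653359e-05, 9.92210570e-01, 1.24572004e-01, 1.25008508e-05]), 'contact_force': array([-0.01509206,  0.08093927, -0.22151272]), 'torque': array([ 0.01107304, -0.00143977,  0.09018136]), 'gripper_width': 0.9945513330860372}
```

View pics/scene0.png

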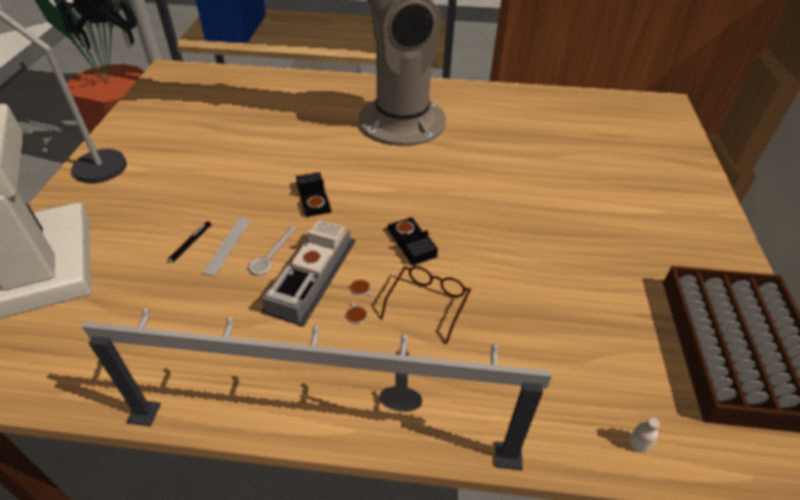

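View pics/top0.png

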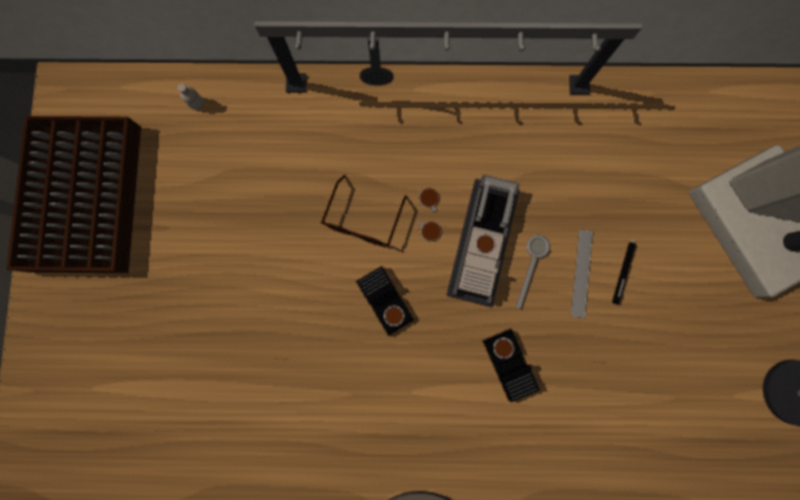

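Three sled-shaped things show in the top view (raw pixels): a white one in the holder (385,206), a black one at (309,240) and a black one at (409,292). The white one in the channel fits the description. I'll confirm it with a crop.

```bash
python3 - <<'E'
from h import *
c=bot.read_camera("top");save(c,"top1.png",(340,130,440,255),4.8)
c=bot.read_camera("scene");save(c,"sc1.png",(190,165,300,265),6)
E
```

```text
(no output)
```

View pics/top1.png

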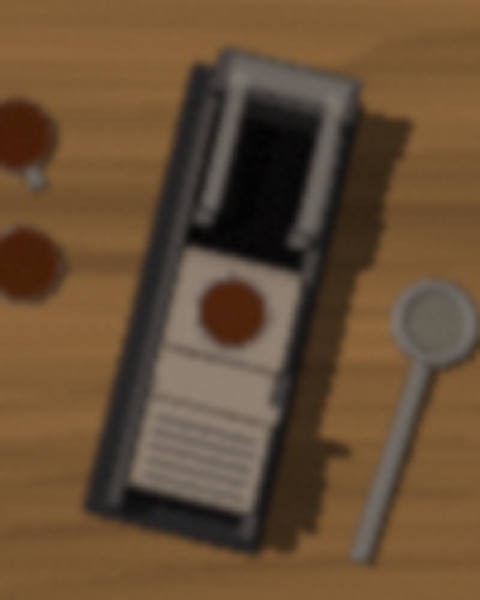

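View pics/sc1.png

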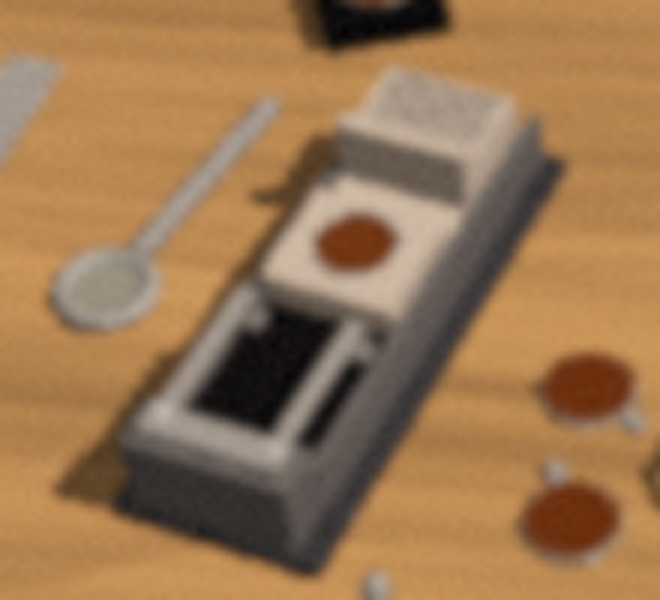

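The crops confirm it: the white sled lies in the grey channel (top crop: step (195,465), lens (234,313), spring feet (203,215)/(300,240)). Next I'll refine the pose by fitting the model to the corner pixels.

```bash
cat > fit.py <<'E'
from h import *
from scipy.optimize import least_squares
ct=bot.read_camera("top");cs=bot.read_camera("scene")
T=lambda a,b:(340+a/4.8,130+b/4.8)
S=lambda a,b:(190+a/6,165+b/6)
# (cam, px, frame, xyz)
obs=[('t',T(130,483),'s',(-60,29,52)),('t',T(245,515),'s',(-60,-29,52)),
('t',T(190,250),'s',(55,29,43)),('t',T(300,268),'s',(58,-29,42)),
('t',T(88,510),'h',(-120,45,0)),('t',T(260,552),'h',(-120,-45,0)),
('s',S(118,505),'h',(120,-45,0)),('s',S(318,572),'h',(120,45,0)),('s',S(562,165),'h',(-120,45,0)),
('s',S(388,70),'s',(-60,-29,52)),('s',S(520,100),'s',(-60,29,52)),
('s',S(262,275),'s',(53,-29,43)),('s',S(392,318),'s',(53,29,43)),
('t',T(205,218),'h',(35,24,41)),('t',T(300,243),'h',(35,-24,41))]
def res(p,full=False):
    x,y,yaw,s,dx,dy=p;R=np.array([[np.cos(yaw),-np.sin(yaw)],[np.sin(yaw),np.cos(yaw)]]);r=[]
    for c,px,f,P in obs:
        P=np.array(P)/1000.;a=P[:2]+([s,0] if f=='s' else [0,0])
        w=np.r_[R@a+[x,y],P[2]]
        sg=.5 if c=='t' else -.5
        w[:2]+=sg*np.array([dx,dy])
        q=proj(ct if c=='t' else cs,w);r+=[q[0]-px[0],q[1]-px[1]]
    return np.array(r)
for freeze in (1,0):
    f=lambda p:np.r_[res(p if not freeze else np.r_[p[:4],0,0]),np.array(p[4:])*300*1]
    r=least_squares(f,[.58,-.12,-.255,-.045,0,0],loss='soft_l1')
    print(np.round(r.x,4),np.degrees(r.x[2]));print(np.round(f(r.x)[:-2].reshape(-1,2),1).tolist())
p=r.x;np.save("p.npy",p)
x,y,yaw,s,dx,dy=p
def draw(c,box,sc,name,sg):
    im=cv2.resize(c["color"][box[1]:box[3],box[0]:box[2],::-1],None,fx=sc,fy=sc,interpolation=cv2.INTER_CUBIC)
    def L(pts,col,off):
        q=[]
        for P in pts:
            a=np.array([P[0]/1000+off,P[1]/1000]);w=[x+sg*dx+np.cos(yaw)*a[0]-np.sin(yaw)*a[1],y+sg*dy+np.sin(yaw)*a[0]+np.cos(yaw)*a[1],P[2]/1000]
            u=proj(c,w);q.append([(u[0]-box[0]+.5)*sc-.5,(u[1]-box[1]+.5)*sc-.5])
        cv2.polylines(im,[np.int32(np.round(q))],False,col,1)
    rc=lambda a,b,w,z:[(a,-w,z),(b,-w,z),(b,w,z),(a,w,z),(a,-w,z)]
    L(rc(-120,120,45,0),(255,0,0),0);L(rc(-60,-18,29,52),(0,255,0),s);L(rc(-18,-10,29,62),(0,255,255),s);L(rc(10,53,29,43),(0,255,0),s)
    for sy in(-24,24):L(rc(35,95,4,52),(0,0,255),0) if 0 else L([(35,sy-4,52),(95,sy-4,52),(95,sy+4,52),(35,sy+4,52),(35,sy-4,52)],(0,0,255),0)
    cv2.imwrite("pics/"+name,im)
draw(ct,(340,130,440,255),4.8,"ft.png",.5);draw(cs,(190,165,300,265),6,"fs.png",-.5)
E
python3 fit.py
```

```text
[ 0.5754 -0.1219 -0.245  -0.0394  0.      0.    ] -14.035664962396215
[[0.8, -1.7], [1.6, -1.9], [-0.6, -0.4], [0.8, 0.9], [-1.6, 0.7], [-1.0, 1.5], [-0.7, 0.4], [0.4, 0.4], [1.3, -0.1], [-0.1, -0.8], [-1.5, -0.2], [0.6, -2.9], [0.6, -3.7], [0.1, -0.9], [0.2, -1.0]]
[ 5.755e-01 -1.218e-01 -2.446e-01 -3.920e-02 -2.100e-03  3.000e-04] -14.013515511267492
[[0.7, -1.4], [1.5, -1.6], [-0.7, -0.1], [0.7, 1.2], [-1.7, 1.1], [-1.1, 1.8], [-0.8, 0.8], [0.3, 0.8], [1.2, 0.2], [-0.3, -0.4], [-1.6, 0.1], [0.4, -2.5], [0.5, -3.3], [0.0, -0.5], [0.1, -0.6]]
```

View pics/ft.png

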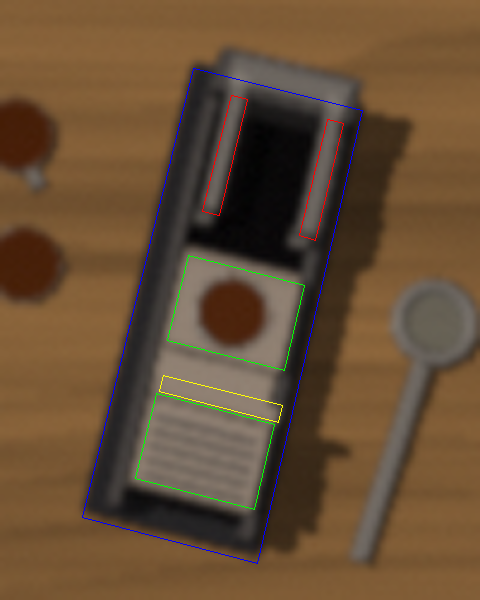

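View pics/fs.png

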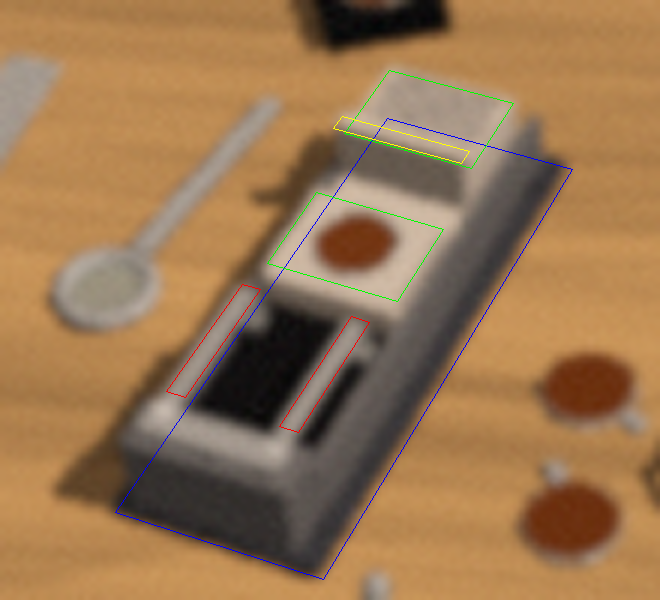

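```bash
python3 - <<'E'
from h import *
c=bot.read_camera("scene");t=bot.read_camera("top")
print("lamp base",at_z(c,78,134,0),at_z(t,636,316,0)); print("white thing corner",at_z(t,553,154,0),at_z(t,612,236,0),at_z(c,70,165,0),at_z(c,72,230,0))
for p in [(.167,-.654,.231),(.167,-.654,.4),(0,0,.3)]: print(proj(c,p),proj(t,p))
x,y,yaw,s,dx,dy=np.load("p.npy")
for d in(-.135,-.125,-.078,-.04,0.,.035): print(d,np.round([x+np.cos(yaw)*d,y+np.sin(yaw)*d],4))
save(c,"lamp.png",(0,0,360,230),2.2)
E
```

```text
lamp base [ 2.98863183e-01 -7.10714631e-01  1.11022302e-16] [ 0.29264816 -0.70019359  0.        ]
white thing corner [ 0.67953977 -0.53499166  0.        ] [ 0.47852968 -0.66161991  0.        ] [ 4.36872859e-01 -6.64203578e-01  1.11022302e-16] [ 0.66342828 -0.54091109  0.        ]
(np.float64(89.63281040698854), np.float64(42.33040926820152)) (np.float64(725.0679725916657), np.float64(412.7661746647766))
(np.float64(66.94366828190485), np.float64(-19.92364182424288)) (np.float64(861.6065190357413), np.float64(466.0214335533629))
(np.float64(324.0834311889412), np.float64(6.726566402231327)) (np.float64(343.42149498036474), np.float64(545.3756641295395))
-0.135 [ 0.4445 -0.0891]
-0.125 [ 0.4542 -0.0915]
-0.078 [ 0.4998 -0.1029]
-0.04 [ 0.5367 -0.1121]
0.0 [ 0.5755 -0.1218]
0.035 [ 0.6095 -0.1302]
```

View pics/lamp.png

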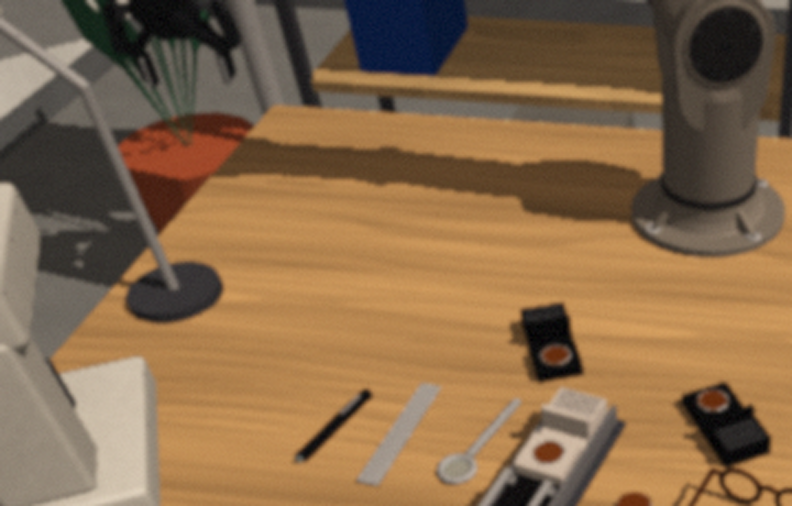

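The open gripper at (190,30) is clear of the lamp pole (100,120). I'll swing in at this height with the fingers shut and turn the tool to line up with the channel.

>>> step_arm --pt "0 0.03 0 0 0 -3 1" --pt "0 0.06 0 0 0 -6 1" --pt "0.01 0.09 0 0 0 -9 1" --pt "0.02 0.12 0 0 0 -12 1" --pt "0.03 0.15 0 0 0 -15 1" --pt "0.045 0.18 0 0 0 -18 1" --pt "0.06 0.21 0 0 0 -21 1" --pt "0.08 0.24 0 0 0 -24 1" --pt "0.1 0.265 0 0 0 -27 1" --pt "0.12 0.29 0 0 0 -28.3 1" --force 40

```text
t: 1.83
eef_pos: [0.2875, -0.3626, 0.2317]
tool_rot: [0.0, 0.992, -0.123, 0.0]
contact_force: [0.9, -0.5, -0.7]
gripper_width: -0.001
```

>>> step_arm --pt "0.023 0.028 0 0 0 0 1" --pt "0.046 0.056 0 0 0 0 1" --pt "0.069 0.085 0 0 0 0 1" --pt "0.092 0.113 0 0 0 0 1" --pt "0.115 0.141 0 0 0 0 1" --pt "0.138 0.169 -0.02 0 0 0 1" --pt "0.161 0.197 -0.045 0 0 0 1" --pt "0.184 0.225 -0.075 0 0 0 1" --pt "0.2 0.245 -0.1 0 0 0 1" --pt "0.213 0.261 -0.13 0 0 0 1"

```text
t: 2.67
eef_pos: [0.5024, -0.1004, 0.1011]
tool_rot: [-0.001, 0.993, -0.121, 0.002]
contact_force: [0.9, -0.4, 0.2]
gripper_width: -0.0
```

```bash
python3 - <<'E'
from h import *
o=bot.get_obs();print(o['t'],o['eef_pos'],o['tool_rot'],o['contact_force'],o['torque'])
c=bot.read_camera("scene");save(c,"sc2.png",(180,110,320,250),4.2);print((np.array(proj(c,o['eef_pos']))-[180,110])*4.2)
c=bot.read_camera("top");save(c,"top2.png",(330,130,450,255),4.6);print((np.array(proj(c,o['eef_pos']))-[330,130])*4.6)
E
```

```text
2.6667 [ 0.50244378 -0.10042659  0.10105808] [-5.44879240e-04  9.92678238e-01 -1.20774854e-01  1.74768560e-03] [ 0.94183611 -0.43052617  0.20927575] [-0.0030274  -0.00488261 -0.01745939]
[337.94401962 252.92731358]
[252.08620633 413.92596539]
```

View pics/sc2.png

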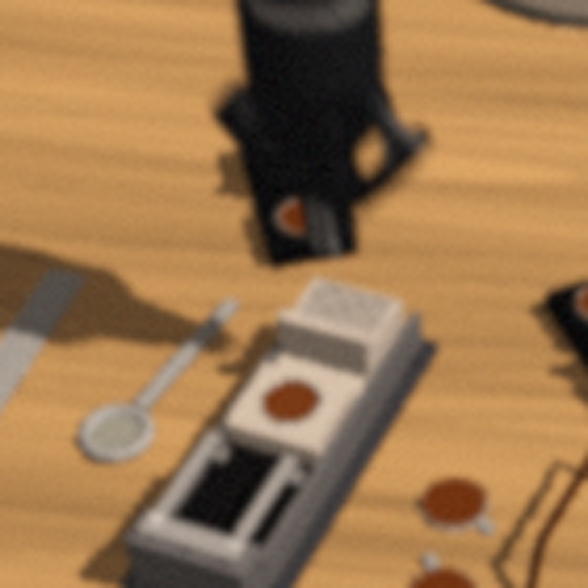

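View pics/top2.png

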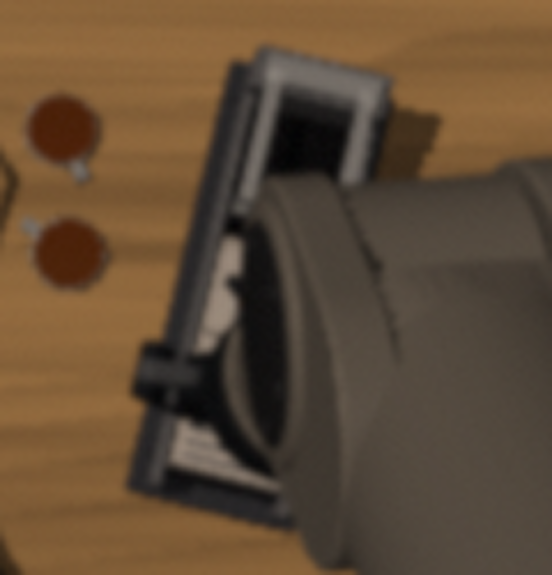

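The fingertips at (325,250) in the scene crop agree with the projected TCP at (338,253), above and behind the step at (350,305). Now I'll descend to just above the step.

>>> step_arm --pt "0 0 0 0 0 0 1" --pt "0 0 -0.01 0 0 0 1" --pt "0 0 -0.022 0 0 0 1" --pt "0 0 -0.032 0 0 0 1" --pt "0 0 -0.04 0 0 0 1" --pt "0 0 -0.04 0 0 0 1"

```text
t: 3.27
eef_pos: [0.4988, -0.1039, 0.0603]
tool_rot: [0.0, 0.992, -0.122, -0.001]
contact_force: [-0.2, -0.0, -0.5]
gripper_width: -0.001
```

```bash
python3 - <<'E'
from h import *
o=bot.get_obs();print(o['t'],o['eef_pos'],o['tool_rot'],o['contact_force'],o['torque'])
c=bot.read_camera("scene");save(c,"sc3.png",(200,140,300,240),6);print((np.array(proj(c,o['eef_pos']))-[200,140])*6)
c=bot.read_camera("top");save(c,"top3.png",(330,130,450,255),4.6);print((np.array(proj(c,o['eef_pos']))-[330,130])*4.6)
E
```

```text
3.2667 [ 0.49876455 -0.10391572  0.06030691] [ 2.13954458e-04  9.92469567e-01 -1.22488617e-01 -8.07458930e-04] [-0.22166849 -0.00730482 -0.45693469] [-0.03662347  0.01862612 -0.03730459]
[363.7273308  247.79374341]
[245.67373126 428.78077875]
```

View pics/sc3.png

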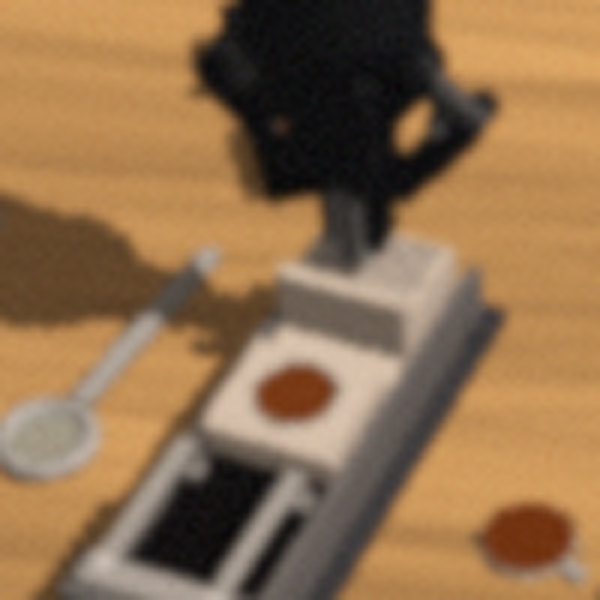

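View pics/top3.png

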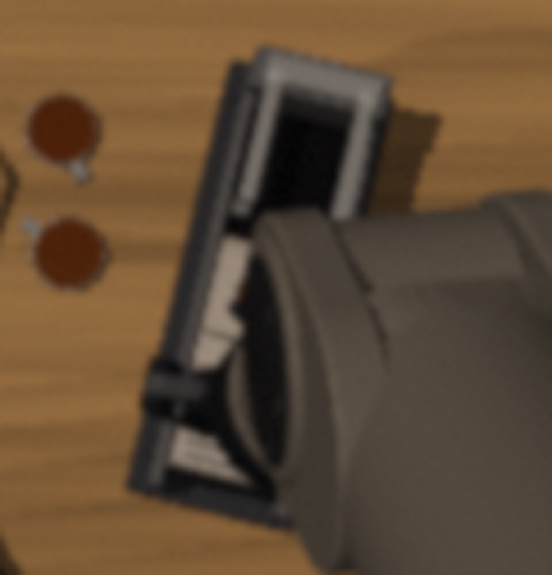

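The tips hang just behind the rib (scene crop (357,258)), about 4 mm to the −y side of the step's midline. I'll shift sideways and lower to contact.

>>> step_arm --pt "0.001 0.004 0 0 0 0 1" --pt "0.001 0.004 -0.004 0 0 0 1" --pt "0.001 0.004 -0.008 0 0 0 1" --pt "0.001 0.004 -0.01 0 0 0 1" --pt "0.001 0.004 -0.012 0 0 0 1" --pt "0.001 0.004 -0.012 0 0 0 1"

```text
t: 3.87
eef_pos: [0.5011, -0.0989, 0.0494]
tool_rot: [-0.0, 0.993, -0.122, 0.0]
contact_force: [-1.1, 0.5, 6.3]
gripper_width: 0.003
```

>>> step_arm --pt "0 0 -0.002 0 0 0 1" --pt "0 0 -0.004 0 0 0 1" --pt "0 0 -0.006 0 0 0 1" --pt "0 0 -0.007 0 0 0 1" --pt "0 0 -0.007 0 0 0 1"

```text
t: 4.28
eef_pos: [0.5013, -0.0989, 0.043]
tool_rot: [0.0, 0.993, -0.122, 0.0]
contact_force: [-2.7, 1.3, 12.1]
gripper_width: -0.001
```

>>> step_arm --pt "0 0 -0.0005 0 0 0 1" --pt "0 0 -0.001 0 0 0 1" --pt "0 0 -0.001 0 0 0 1"

```text
t: 4.53
eef_pos: [0.5015, -0.099, 0.0422]
tool_rot: [0.0, 0.993, -0.122, 0.001]
contact_force: [-2.1, 0.4, 11.8]
gripper_width: -0.0
```

>>> step_arm --pt "0 0 -0.0007 0 0 0 1" --pt "0.0024 -0.0006 -0.001 0 0 0 1" --pt "0.0048 -0.0012 -0.001 0 0 0 1" --pt "0.0072 -0.0018 -0.001 0 0 0 1" --pt "0.0097 -0.0024 -0.001 0 0 0 1"

```text
t: 4.95
eef_pos: [0.5116, -0.1014, 0.0418]
tool_rot: [0.0, 0.993, -0.122, 0.001]
contact_force: [-3.0, 1.0, 17.6]
gripper_width: 0.001
```

```bash
python3 - <<'E'
from h import *
o=bot.get_obs();print(o['t'],o['eef_pos'],o['tool_rot'],o['contact_force'],o['torque'])
c=bot.read_camera("scene");save(c,"sc4.png",(200,140,300,240),6);print((np.array(proj(c,o['eef_pos']))-[200,140])*6)
E
```

```text
4.95 [ 0.5116405  -0.10142588  0.04183253] [ 1.58602403e-04  9.92561481e-01 -1.21740741e-01  9.34890042e-04] [-2.97846315  1.02217648 17.60485799] [0.2296758  0.76429379 0.01787276]
[366.78885783 301.24444523]
```

View pics/sc4.png

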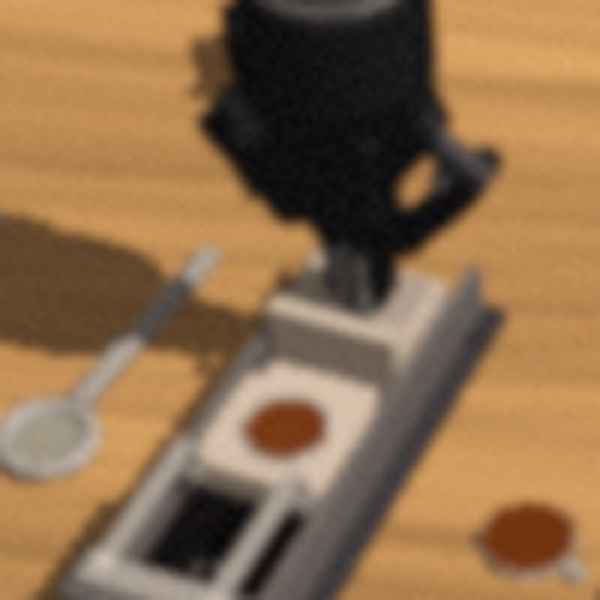

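The sled is pressed fully down (17.6 N) and moving; its nose is just reaching the feet at (190,460)/(295,485). I'll keep pushing.

>>> step_arm --pt "0.0029 -0.0007 0 0 0 0 1" --pt "0.0058 -0.0015 0 0 0 0 1" --pt "0.0087 -0.0022 0 0 0 0 1" --pt "0.0116 -0.0029 0 0 0 0 1" --pt "0.0146 -0.0036 0 0 0 0 1" --pt "0.0175 -0.0044 0 0 0 0 1" --pt "0.0194 -0.0048 0 0 0 0 1"

```text
t: 5.58
eef_pos: [0.5304, -0.1062, 0.0419]
tool_rot: [0.0, 0.993, -0.122, 0.0]
contact_force: [-5.8, 1.7, 19.8]
gripper_width: -0.0
```

```bash
python3 - <<'E'
from h import *
o=bot.get_obs();print(o['t'],o['eef_pos'],o['tool_rot'],o['contact_force'],o['torque'])
c=bot.read_camera("scene");save(c,"sc5.png",(200,140,300,240),6);print((np.array(proj(c,o['eef_pos']))-[200,140])*6)
E
```

```text
5.5833 [ 0.53039675 -0.10615245  0.04189116] [ 2.14703717e-04  9.92554915e-01 -1.21797549e-01  2.27603976e-04] [-5.78170532  1.70823889 19.76103393] [ 0.30428301  1.31318906 -0.04286836]
[346.6321605  331.35613515]
```

View pics/sc5.png

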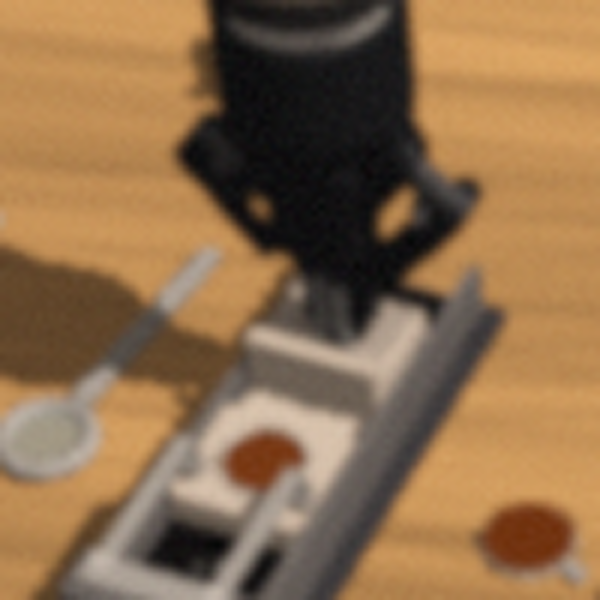

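The nose is now passing under the feet (190,455)/(300,485), with 20 N down and 6 N of drag. Continuing.

>>> step_arm --pt "0.0029 -0.0007 0 0 0 0 1" --pt "0.0058 -0.0015 0 0 0 0 1" --pt "0.0087 -0.0022 0 0 0 0 1" --pt "0.0116 -0.0029 0 0 0 0 1" --pt "0.0146 -0.0036 0 0 0 0 1" --pt "0.0175 -0.0044 0 0 0 0 1" --pt "0.0204 -0.0051 0 0 0 0 1" --pt "0.0233 -0.0058 0 0 0 0 1" --pt "0.0252 -0.0063 0 0 0 0 1"

```text
t: 6.38
eef_pos: [0.5558, -0.1124, 0.042]
tool_rot: [0.0, 0.993, -0.122, 0.0]
contact_force: [-5.6, 2.2, 18.7]
gripper_width: -0.002
```

```bash
python3 - <<'E'
from h import *
o=bot.get_obs();print(o['t'],o['eef_pos'],o['tool_rot'],o['contact_force'],o['torque'])
c=bot.read_camera("scene");save(c,"sc6.png",(200,160,300,260),6);print((np.array(proj(c,o['eef_pos']))-[200,160])*6)
E
```

```text
6.3833 [ 0.5557751  -0.11241643  0.0420066 ] [ 1.62024176e-04  9.92556489e-01 -1.21784454e-01  3.68470876e-04] [-5.55207974  2.17133617 18.67640509] [ 0.35489259  1.29900113 -0.04604187]
[318.92300088 253.17707613]
```

View pics/sc6.png

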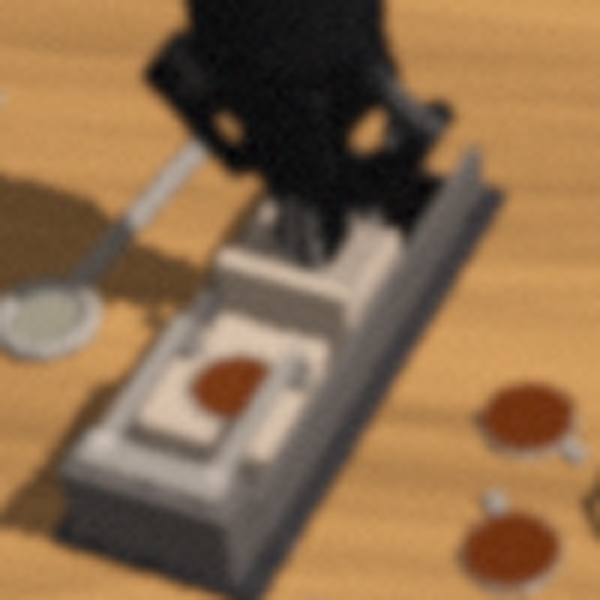

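>>> step_arm --pt "0.0029 -0.0007 0 0 0 0 1" --pt "0.0058 -0.0015 0 0 0 0 1" --pt "0.0087 -0.0022 0 0 0 0 1" --pt "0.0107 -0.0027 0 0 0 0 1" --pt "0.0107 -0.0027 0 0 0 0 1"

```text
t: 6.85
eef_pos: [0.5669, -0.1152, 0.0421]
tool_rot: [0.0, 0.993, -0.122, 0.001]
contact_force: [-3.1, 1.4, 17.0]
gripper_width: -0.006
```

```bash
python3 - <<'E'
from h import *
o=bot.get_obs();print(o['t'],o['eef_pos'],o['tool_rot'],o['contact_force'],o['torque'])
c=bot.read_camera("scene");save(c,"sc7.png",(200,160,300,260),6);print((np.array(proj(c,o['eef_pos']))-[200,160])*6)
E
```

```text
6.85 [ 0.56693074 -0.11521815  0.04205794] [ 1.33358882e-04  9.92553707e-01 -1.21805026e-01  8.10625956e-04] [-3.13788962  1.36087556 16.98006263] [ 0.17608593  0.86850522 -0.00838059]
[306.34856841 271.96751325]
```

View pics/sc7.png

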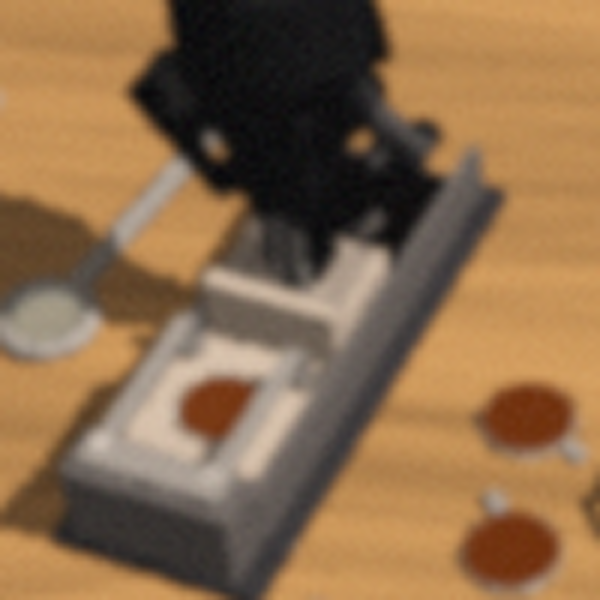

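Drag and down force have dropped, so the feet are leaving the nose. I'll creep on to the end stop.

>>> step_arm --pt "0.0015 -0.0004 0 0 0 0 1" --pt "0.0029 -0.0007 0 0 0 0 1" --pt "0.0039 -0.001 0 0 0 0 1" --pt "0.0039 -0.001 0 0 0 0 1"

```text
t: 7.23
eef_pos: [0.5714, -0.1163, 0.0421]
tool_rot: [0.0, 0.993, -0.122, 0.001]
contact_force: [-2.3, 0.4, 14.7]
gripper_width: -0.0
```

>>> step_arm --pt "0.001 -0.0002 0 0 0 0 1" --pt "0.002 -0.0005 0 0 0 0 1" --pt "0.0029 -0.0007 0 0 0 0 1" --pt "0.0029 -0.0007 0 0 0 0 1"

```text
t: 7.57
eef_pos: [0.5741, -0.117, 0.0421]
tool_rot: [0.0, 0.993, -0.122, 0.001]
contact_force: [-2.8, 0.8, 14.7]
gripper_width: -0.004
```

>>> step_arm --pt "0.001 -0.0002 0 0 0 0 1" --pt "0.002 -0.0005 0 0 0 0 1" --pt "0.0029 -0.0007 0 0 0 0 1" --pt "0.0029 -0.0007 0 0 0 0 1"

```text
t: 7.9
eef_pos: [0.577, -0.1177, 0.0421]
tool_rot: [0.0, 0.993, -0.122, 0.001]
contact_force: [-2.2, 0.7, 15.7]
gripper_width: -0.001
```

```bash
python3 - <<'E'
from h import *
o=bot.get_obs();print(o['t'],o['eef_pos'],o['tool_rot'],o['contact_force'],o['torque'])
c=bot.read_camera("scene");save(c,"sc8.png",(200,160,300,260),6);print((np.array(proj(c,o['eef_pos']))-[200,160])*6)
E
```

```text
7.9 [ 0.57695351 -0.11769723  0.04208224] [ 1.09084516e-04  9.92552457e-01 -1.21811174e-01  1.28290406e-03] [-2.22139108  0.73098558 15.65221466] [0.1727667  0.63973699 0.03797382]
[294.99884074 289.11979015]
```

View pics/sc8.png

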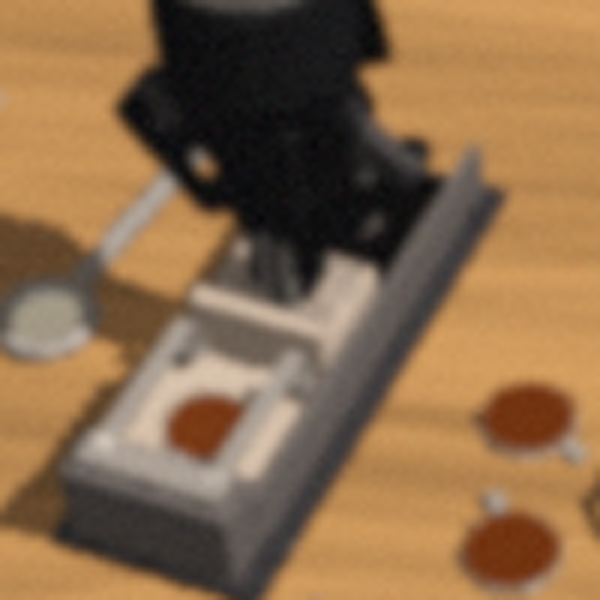

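No hard stop yet, so I'll creep on.

>>> step_arm --pt "0.001 -0.0002 0 0 0 0 1" --pt "0.002 -0.0005 0 0 0 0 1" --pt "0.0029 -0.0007 0 0 0 0 1" --pt "0.0029 -0.0007 0 0 0 0 1"

```text
t: 8.28
eef_pos: [0.5785, -0.1181, 0.042]
tool_rot: [0.0, 0.993, -0.122, -0.0]
contact_force: [-7.5, 0.9, 20.1]
gripper_width: 0.002
```

>>> step_arm --pt "0.001 -0.0002 0 0 0 0 1" --pt "0.0015 -0.0004 0 0 0 0 1" --pt "0.0015 -0.0004 0 0 0 0 1"

```text
t: 8.53
eef_pos: [0.5799, -0.1184, 0.042]
tool_rot: [0.0, 0.993, -0.122, -0.0]
contact_force: [-7.3, 1.6, 19.2]
gripper_width: -0.0
```

```bash
python3 - <<'E'
from h import *
o=bot.get_obs();print(o['contact_force'],o['torque'])
c=bot.read_camera("scene");save(c,"sc9.png",(205,190,285,250),9)
E
```

```text
[-7.29732631  1.56306151 19.19538415] [ 0.34465271  1.56898779 -0.00886593]
```

View pics/sc9.png

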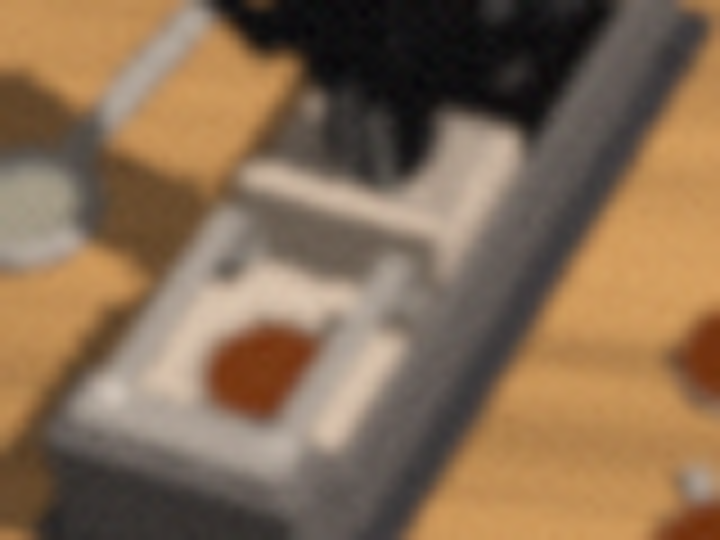

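>>> step_arm --pt "0.001 -0.0002 0 0 0 0 1" --pt "0.002 -0.0005 0 0 0 0 1" --pt "0.0029 -0.0007 0 0 0 0 1" --pt "0.0029 -0.0007 0 0 0 0 1"

```text
t: 8.92
eef_pos: [0.583, -0.1192, 0.0421]
tool_rot: [0.0, 0.993, -0.122, -0.0]
contact_force: [-5.8, 1.5, 18.8]
gripper_width: 0.001
```

```bash
python3 - <<'E'
from h import *
o=bot.get_obs();print(o['t'],o['eef_pos'],o['contact_force'],o['torque'])
c=bot.read_camera("scene");save(c,"sc10.png",(205,190,285,250),9)
E
```

```text
8.9167 [ 0.58295153 -0.11916157  0.04205628] [-5.79574546  1.50448233 18.79084739] [ 3.50275636e-01  1.40464706e+00 -9.75952309e-04]
```

View pics/sc10.png

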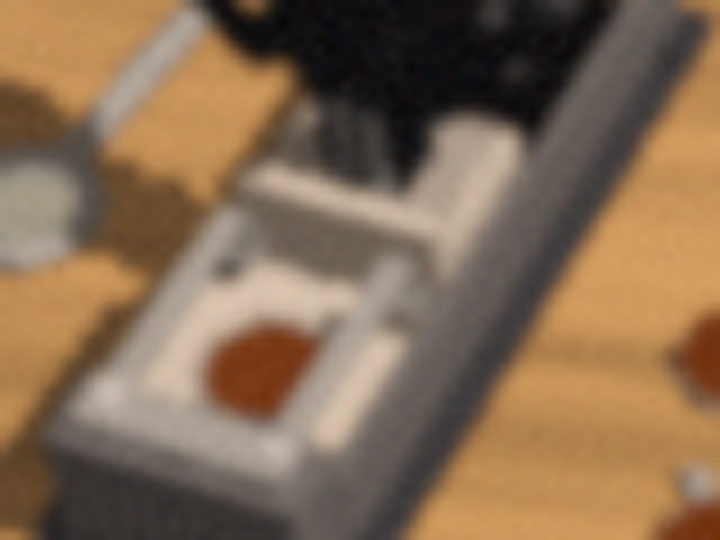

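The sled didn't move (lens still at (265,370), rib unchanged) while the fingers slid 3 mm on the step, so it is at the stop. Releasing straight up.

>>> step_arm --pt "0 0 0.002 0 0 0 1" --pt "0 0 0.005 0 0 0 1" --pt "0 0 0.008 0 0 0 1" --pt "0 0 0.011 0 0 0 1" --pt "0 0 0.016 0 0 0 1" --pt "0 0 0.03 0 0 0 1" --pt "0 0 0.055 0 0 0 1" --pt "0 0 0.085 0 0 0 1" --pt "0 0 0.115 0 0 0 1" --pt "0 0 0.14 0 0 0 1"

```text
t: 9.8
eef_pos: [0.583, -0.1196, 0.1822]
tool_rot: [0.0, 0.993, -0.122, 0.0]
contact_force: [0.7, 0.0, -0.3]
gripper_width: 0.003
```

>>> step_arm --pt "-0.02 -0.02 0.02 0 0 0 1" --pt "-0.04 -0.05 0.03 0 0 0 1" --pt "-0.06 -0.08 0.03 0 0 0 1" --pt "-0.08 -0.11 0.03 0 0 0 1" --pt "-0.09 -0.14 0.03 0 0 0 1" --pt "-0.1 -0.17 0.03 0 0 0 1" --pt "-0.1 -0.2 0.03 0 0 0 1" --pt "-0.1 -0.2 0.03 0 0 0 1"

```text
t: 10.47
eef_pos: [0.4802, -0.327, 0.2102]
tool_rot: [0.002, 0.992, -0.126, -0.0]
contact_force: [-0.5, -0.3, 0.9]
gripper_width: 0.001
```

```bash
python3 - <<'E'
from h import *
o=bot.get_obs();print(o['t'],o['eef_pos'],o['contact_force'],o['torque'])
c=bot.read_camera("scene");save(c,"sc11.png",(190,165,300,265),6)
for t in ("sled_step","sled_nose","end_stop"): print(t,[(np.round(np.array(r['location'])*[640,400],1),round(r['conf'],2)) for r in bot.place_of(t,"scene")[:3]])
c=bot.read_camera("top");save(c,"top11.png",(340,130,440,255),4.8)
E
sed -i 's/s,dx,dy=p$/s,dx,dy=p;s=.035/; s/"ft.png"/"ft2.png"/; s/"fs.png"/"fs2.png"/' fit.py; python3 fit.py >/dev/null
```

```text
10.4667 [ 0.48024233 -0.32701965  0.21021329] [-0.48167605 -0.34550575  0.94467885] [-0.04981532 -0.03034913 -0.00533853]
sled_step [(array([245.2, 205.4]), 0.75), (array([245.6, 146. ]), 0.75), (array([336.9, 196.6]), 0.61)]
sled_nose [(array([255.4, 167.7]), 0.75), (array([320.2, 174.3]), 0.71), (array([226. , 238.8]), 0.64)]
end_stop [(array([229.2, 236.6]), 0.6)]
```

View pics/sc11.png

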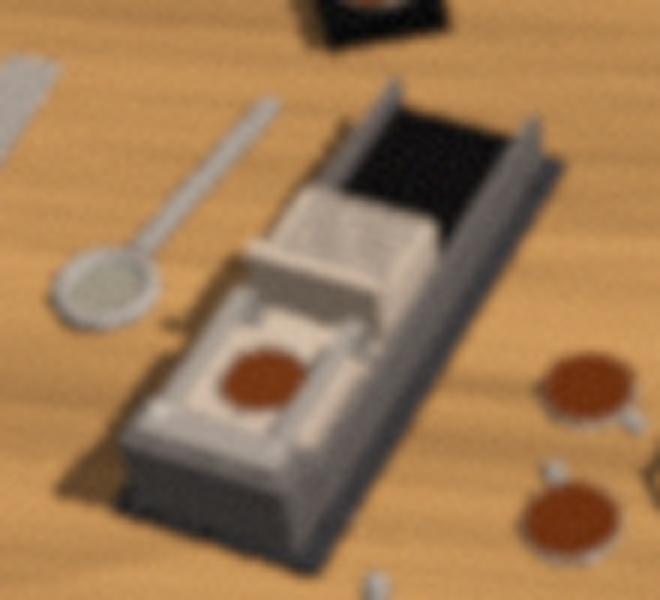

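View pics/top11.png

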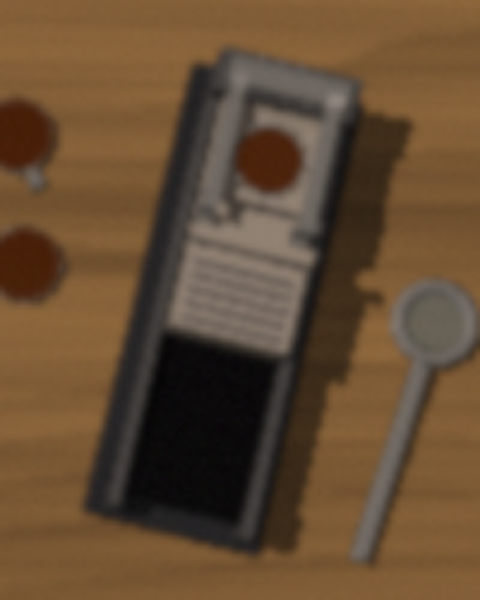

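View pics/ft2.png

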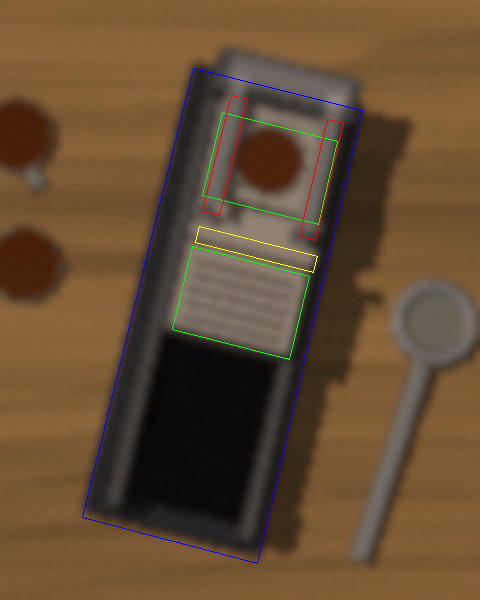

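The sled has risen: the rib's top edge went from raw row 208.9 to 205.8, about 10 mm. The feet at (215,215)/(305,238) in the top crop stand about 8 mm behind the nose's rear edge, and the model drawn at sled x = 35 mm matches. The lenses and wand haven't moved, so I'm handing in.

```bash
python3 - <<'E'
from h import *
c=bot.read_camera("top");save(c,"topF.png",None,1.25)
print(bot.hand_in())
E
```

```text
the job is handed in; nothing more can be done
None
```

View pics/topF.png

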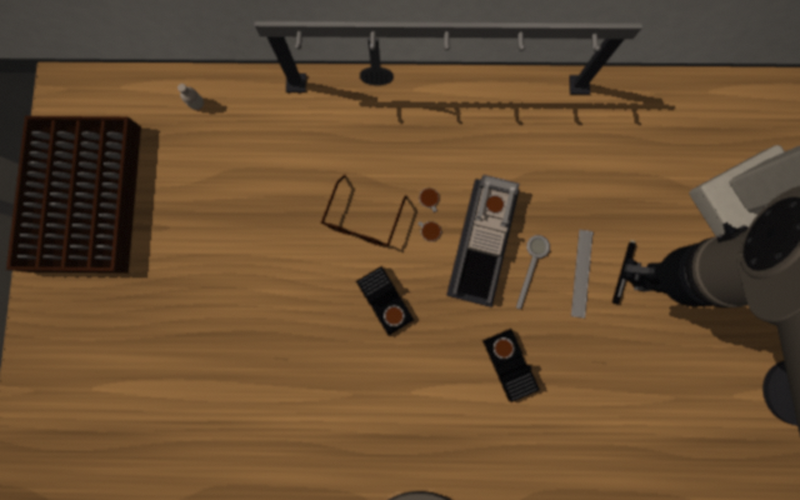

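The white sled is loaded at the end stop, and I handed the job in; no verdict was reported. With the fingers shut, I pressed its thumb step down to the bed's bottom at about 18 N. I kept it pressed and slid it under the spring's feet to the stop, then let go straight up.

**Checks that passed:**
- **At the stop:** in a last push the fingers slid about 3 mm on the step while the sled stayed put.
- **Position:** the top view matches the sled at about 35 mm along the holder. The spring's feet stand roughly 8 mm behind the nose's rear edge.
- **Risen again:** the rib rose about 3 px in the scene view when released, which is about 10 mm.
- **Surroundings:** in the final picture the gripper is clear of everything. The lenses, wand, trial frame and ruler look unmoved, but the gripper hides most of the penlight's place, so I did not see that in full.

**What disagreed:** the two cameras put the parts several millimetres apart, up to about 10 mm in the first detections. I also shifted the fingers 4 mm sideways by eye before pressing. So the 35 mm figure is good to about 3 mm, and finding the stop rests on the force and the unmoved picture.

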